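# Shut the freezer box and read it in

## Robot

A 6-joint arm with a two-finger parallel gripper is mounted at the origin on the work surface. World frame = base frame: x ahead of the robot, y to its left, z up, the work surface at z = 0. Lengths are in m, angles in rad, forces in N, time in s.
With the tool pointing down it reaches from about 0.4 to 0.825 m from the base axis. Payload 7 kg.
Tool frame: the origin (TCP) lies at the centre of the arm's flange, where the gripper is bolted on; the fingertips stand 178 mm ahead of it and the grasp point (between the pads) lies 159 mm ahead of it; z points along the fingers, y is the direction in which the jaws open and shut (so a half turn about z gives the same grasp; the last joint's range is limited). The gripper opens to 88 mm and grips with 3 to 60 N. Pads are 19 mm wide; open, the fingers measure 130 mm over their backs; the gripper's body (78 mm by 193 mm) begins 47 mm behind the grasp point.
Start: joints at [-1.021, 0.359, 0.012, 0, -1.224, -0.288], TCP at [0.175, -0.652, 0.405] pointing down, gripper open.
Joint ranges: [-3.07, 3.07], [-1.43, 2.12], [-1.02, 1.25], [-3.03, 1.67], [-3.05, -0], [-3.03, 3.03]. Speed limits (rad/s): [2.39, 2.39, 3.01, 3.14, 3.14, 3.14].

## Interface

Orientations are given as [roll, pitch, yaw] about the fixed x, y, z axes, in that order (R = Rz(yaw) Ry(pitch) Rx(roll)).
In Python, from station import * gives the robot as it stands.
- The arm moves only by the tool send_rows, never from a script. Its argument "motion" is a list of rows, each an object with "offset": the shift along the tool's x, y, z in cm, a list of three; "turn": the turn about the tool's z in degrees. In form: [{"offset": [x, y, z], "turn": turn}, ...]. A call has 1 to 8 rows; each row is the pose to reach, as a shift and turn from the pose commanded when the call began, along the tool's axes at that moment; what a row does not reach only later rows make up. A row lasts 1/10 s, in which the tool goes at most 50 mm and 8.59 degrees, less where a joint would pass 70% of its speed; a pose out of reach is approached as far as the arm can. A call with a gripper value outside its range is refused whole. "hand" is the opening, from -1 (shut) to 1 (fully open), set as the call begins (left out, the last holds). The fingers move at their own pace and stop on an object; "squeeze" is the grip in N (left out, the last holds). Time passes only in rows, so rows that repeat a pose let the fingers close. It gives the time, the measured TCP pose, the force and the opening at its end, in the units of the state.
- get_state(): the state, without advancing time (a new reading comes with each control period).
- grab_frame(name): name is "scene" or "side" or "wrist"; returns a dict with "frame" (384x512x3 uint8, blue, green, red), "range_z" (384x512 float32, m along the optical axis (not along the pixel's ray), 0 where there is no reading), "vertical_fov" (degrees; the focal length in pixels is half the picture's height over the tangent of half this angle, whatever the lens; pixels are square), "cx", "cy" (the principal point, pixels), "k1" (the pictures are not rectified: a ray, as slopes to the right and down, at radius r is drawn at 1 + k1 r^2 times it, then the intrinsics apply), "cam_to_world" (4x4, takes a point from camera to world coordinates). Camera axes: x right, y up, looking along -z (the intrinsics and any distortion apply to the point x, -y, -z); pixel columns grow to the right and rows downward; lengths in m; the calibration is good to about 2 mm. A picture is of the moment at which its call begins.
- job_done(): hands the job in, once; it reports no verdict.
The state is a dict: "t": time; "q": joint angles; "qd": joint speeds; "joint_efforts": joint torques, N m; "eef_pos": TCP position; "ee_rot": TCP orientation; "force": force on the tool from outside, world axes, zero at the start; "moment": the same for the moment, N m; "width": finger opening in m.
Only numpy, scipy, OpenCV 4.12 (cv2) and the standard library are available. Lean on these libraries where they do the work, as an engineer would, in place of code of your own. Each camera call takes 0.05 s, during which the arm holds its last target. There are 200 camera calls.

## Task

Gently lower the open freezer box's lid until it is fully shut, without slamming it or pressing hard. Then lift the label reader out of its tray and hold it still, pointing straight down about 5 cm above the middle of the label on the lid you have just shut, for two seconds. Finally set the reader down upright in its tray again, without dropping it, and leave the lid shut and everything else on the bench undisturbed.

Things in the scene. Friction and masses are not known exactly. Their poses are not given: they have to be found in the camera images.
- case: base of the open freezer box for sample tubes, fixed to the bench: 140 x 140 mm, rim 46 mm high, tubes inside no higher than the rim. Origin under its centre; its x axis points to the hinge side, z up.
- case_lid (a joint): angle of that box's lid in rad: 0 fully shut, about 1.57 upright, 1.9 wide open (end stop). The hinge is stiff: the lid stays where it is left and moves with about 1 to 2 N at its edge.
- case_hinge (a point): middle of the hinge line, which runs along the base's y axis, 72 mm from the base's centre towards its +x and 46 mm above the bench. Axes as the lid's: x runs from the lid's free edge to the hinge, z out of its outer face (straight up when shut).
- case_edge (a point): middle of the lid's free edge on its outer face; axes as the lid's. The lid is a 144 x 144 mm cap 20 mm deep (top plate 5 mm, walls 3 mm). This point is 144 mm from the hinge along the lid's -x and 20 mm along its z (66 mm above the bench when shut). A thumb tab, 40 mm wide and 4 mm thick, reaches 11 mm beyond the edge, 12 mm below the outer face.
- case_label (a point): centre of the striped paper label (44 mm by 64 mm) on the lid's outer face, 90 mm from the hinge line towards the free edge and 15 mm off the middle towards the box's +y; z points out of the face, straight up when the lid is shut
- shut_case: second freezer box of the same make, fixed to the bench, already shut and labelled the same way: 140 x 140 mm, 66 mm high (lid 144 x 144); not to be touched or read. Origin under its centre.
- tray: the reader's charging tray, fixed to the bench: shallow and square, 100 x 100 mm outside, 88 x 88 mm inside, walls 14 mm high, inner floor 6 mm above the bench. A 12 mm wide, 12 mm high block on its +x outer side. Origin under its centre, z up.
- reader: hand-held label reader standing nose down, loose in the tray: a black bell-shaped hood 54 mm across and 45 mm high with a round white handle above it, 29 mm in diameter from 62 to 125 mm, 131 mm high in all, 160 g. Origin at the centre of the hood's flat underside; z up along the handle. It reads straight down along its own -z.
- reader_nose (a point): centre of the hood's flat underside, where the reader looks out (same point as the reader's origin)
- tape: roll of paper tape lying flat, 72 mm across, 24 mm high; origin under its centre; a bystander
- timer: small flat bench timer, 50 x 70 x 18 mm; origin under its centre; a bystander
- vial_a: small capped jar standing upright, 32 mm across, 62 mm high; origin under its centre; a bystander
- vial_b: another small capped jar, same as vial_a; a bystander
- beaker: glass beaker, 72 mm across, 90 mm high; origin under its centre; a bystander
- bottle: capped bottle, 68 mm across, 160 mm high; origin under its centre; a bystander
Mind the look-alikes: they are no part of the job. Leave any yellow look-alike of the case alone.

How it is judged:
On the way, in this order (a step that is already met when the one before it is completed fails the run):
1. the open box's lid is fully shut (within 0.03 rad) (value of joint case_lid below 0.03 rad), for 0.2 s.
2. the reader is held still, upright within 0.15 rad, its nose 20 to 80 mm above the label and within 15 mm of its middle both ways, for 1.2 s (value of joint case_lid below 0.03 rad and x of reader_nose in the frame of case_label between -0.015 and 0.015 m and y of reader_nose in the frame of case_label between -0.015 and 0.015 m and z of reader_nose in the frame of case_label between 0.02 and 0.08 m and angle between reader's own z axis and vertical below 0.15 rad and linear speed of reader below 0.03 m/s and angular speed of reader below 0.3 rad/s), for 1.2 s.
At the end, for the whole second after the job is handed in: The lid is shut within 0.03 rad; the reader stands released and at rest on the tray's floor, within 35 mm of the tray's centre and upright within 0.08 rad (value of joint case_lid below 0.03 rad and horizontal distance between reader and tray below 0.035 m and z of reader in the frame of tray between -0.01 and 0.01 m and angle between reader's own z axis and vertical below 0.08 rad and linear speed of reader below 0.02 m/s); the robot touches nothing.
It fails at once if the lid is slammed (faster than 4 rad/s in its last 0.5 rad) (value of joint case_lid below 0.5 rad and velocity of joint case_lid below -4 rad/s).
It fails at once if the lid is pressed with more than 60 N (contact force between anything else and case_lid above 60 N).
It fails at once if the reader is tipped over (more than 0.7 rad) (angle between reader's own z axis and vertical above 0.7 rad).
It fails at once if the reader is let go with its nose more than 50 mm above the bench (height (world z) of reader_nose above 0.05 m and contact force between the fingers and reader below 0.05 N).
It fails at once if a bystander (tape, timer, jars, beaker, bottle) is moved more than 30 mm or the second, shut box is touched with more than 5 N (contact force between anything else and shut_case above 5 N or distance of any of tape, timer, vial_a, vial_b, beaker, bottle from where it was at the start of the episode above 0.03 m).
It also fails if it takes over 67 s, if anything falls off the work surface, if the arm or the gripper's body presses on something with over 40 N, if the wrist force passes 120 N, or if a joint passes its speed limit or range.

## Working session

There is one attempt and no reset: what is moved stays moved. The work goes in short steps, Python scripts to look and compute and a tool call to move; the robot and the scene stay as the last step left them, time stands still between calls to the robot, and variables do not carry over. Pictures are saved under pics/ and viewed, about 8 in all and at most 12, crops included, and the job is handed in when it is done.

Besides the shell and the picture viewer there is one more tool, called in YAML: its name, and indented under it one key for each argument. send_rows: Moves the arm, as the interface text tells. Its arguments: {"type":"object","properties":{"motion":{"type":"array"},"hand":{"type":"number"},"squeeze":{"type":"number"}},"required":["motion"]}

```bash
mkdir -p pics; ls; cat > h.py <<'E'
from station import *
import numpy as np, cv2, pickle
def grab(n,tag):
    f=grab_frame(n); pickle.dump(f,open(f'pics/{tag}.pkl','wb')); cv2.imwrite(f'pics/{tag}.png',f['frame']); return f
def load(tag): return pickle.load(open(f'pics/{tag}.pkl','rb'))
def foc(f): return f['frame'].shape[0]/2/np.tan(np.radians(f['vertical_fov'])/2)
def slopes(f,u,v):
    F=foc(f); d=np.stack([(np.asarray(u,float)-f['cx'])/F,(np.asarray(v,float)-f['cy'])/F],-1)
    s=d.copy()
    for _ in range(20): s=d/(1+f['k1']*(s**2).sum(-1,keepdims=True))
    return s
def ray(f,u,v):
    s=slopes(f,u,v); T=np.array(f['cam_to_world'])
    d=np.stack([s[...,0],-s[...,1],-np.ones(s.shape[:-1])],-1)@T[:3,:3].T
    return T[:3,3],d
def onz(f,u,v,z):
    o,d=ray(f,u,v); return o+d*((z-o[2])/d[...,2])[...,None]
def depth(f,u,v):
    o,d=ray(f,u,v); return o+d*f['range_z'][np.asarray(v,int),np.asarray(u,int)][...,None]
E
python3 - <<'E'
from h import *
a=grab('scene','s0');b=grab('side','d0')
cv2.imwrite('pics/both.png',cv2.resize(np.vstack([a['frame'],b['frame']]),(512,768))[:,:]) 
for f in(a,b): print(f['vertical_fov'],f['cx'],f['cy'],f['k1'],np.round(f['cam_to_world'],3).tolist())
s=get_state();print(s)
E
```

```text
pics
45.48165369031841 257.6156451975812 188.9722934036054 -0.10165213924333343 [[0.324, -0.745, 0.584, 1.327], [0.946, 0.264, -0.188, -0.35], [-0.014, 0.613, 0.79, 1.213], [0.0, 0.0, 0.0, 1.0]]
57.45215952175935 253.0767730571302 190.67623740695478 -0.025442017651902547 [[-0.996, 0.062, -0.067, 0.387], [-0.091, -0.656, 0.75, 0.728], [0.002, 0.753, 0.659, 0.766], [0.0, 0.0, 0.0, 1.0]]
{'t': 0.1, 'q': array([-1.02090742e+00,  3.59297060e-01,  1.11986011e-02, -2.83962620e-04,
       -1.22411625e+00, -2.88064708e-01]), 'qd': array([ 1.76334124e-03, -1.43118171e-03,  8.09494555e-04,  1.35736987e-03,
        9.15254213e-04, -8.46172665e-05]), 'joint_efforts': array([-7.52994110e-04, -5.84164560e+01,  2.93750596e+01,  7.01563686e+00,
        1.00877820e-02, -7.62223726e-05]), 'eef_pos': array([ 0.17465054, -0.65184747,  0.40385335]), 'ee_rot': array([ 3.14015687e+00, -1.47029630e-04, -2.87986503e+00]), 'force': array([-0.32148223, -0.93658464,  0.39830098]), 'moment': array([-0.03002369,  0.02915104,  0.02737005]), 'width': 0.08731618969311342}
```

View pics/s0.png

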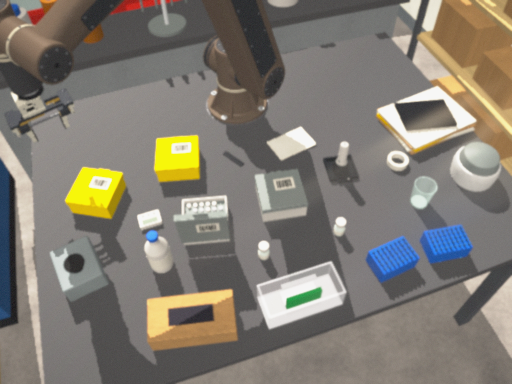

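View pics/d0.png

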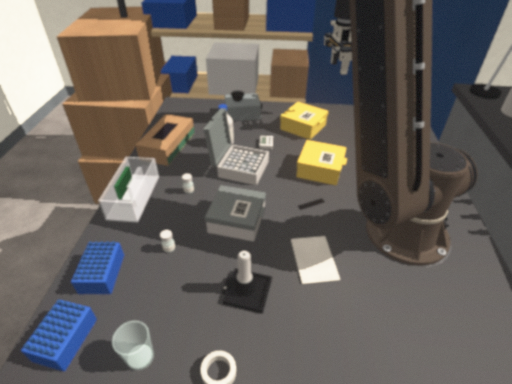

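Scene view: the open grey box is at (205,220) with its lid standing on the +x side. The shut grey box is at (281,195), the reader in its tray at (341,160), the bottle at (158,252) and the timer at (149,219). The yellow boxes at (95,192) and (178,158) are look-alikes. Next I'll measure the open box and reader and view one enlarged crop.

```bash
python3 - <<'E'
from h import *
f=load('s0'); g=load('d0')
c1=cv2.resize(f['frame'][130:290,120:380],(780,480),interpolation=cv2.INTER_CUBIC)
cv2.imwrite('pics/crop1.png',c1)
def cloud(f):
    v,u=np.nonzero(f['range_z']>0); return u,v,depth(f,u,v),f['frame'][v,u].astype(int)
for n,f in(('scene',f),('side',g)):
    u,v,P,C=cloud(f)
    for nm,(a,b,c,d) in dict(open=(170,235,190,247),shut=(252,312,165,225),reader=(320,362,138,185)).items() if n=='scene' else dict(open=(205,275,110,185),shut=(203,270,182,240),reader=(218,275,248,312)).items():
        m=(u>=a)&(u<b)&(v>=c)&(v<d)
        Q=P[m]; print(n,nm,'z hist',np.histogram(Q[:,2],bins=[-.02,.01,.03,.04,.052,.06,.072,.1,.15,.2,.3])[0])
        for lo,hi in((.04,.055),(.056,.075),(.08,.2)):
            q=Q[(Q[:,2]>lo)&(Q[:,2]<hi)]
            if len(q)>15:
                r=cv2.minAreaRect(q[:,:2].astype(np.float32)*1000); print(lo,hi,len(q),np.round(q.mean(0),4),'rect',np.round(r[0]),np.round(r[1]),round(r[2],1))
E
```

```text
scene open z hist [1519   54  358  291   76   82  215  412  670   17]
0.04 0.055 319 [ 0.4824 -0.2576  0.0459] rect [ 519. -264.] [143. 167.] 76.6
0.056 0.075 140 [ 0.5973 -0.2832  0.065 ] rect [ 527. -265.] [144. 159.] 75.6
0.08 0.2 1236 [ 0.6071 -0.2844  0.1507] rect [ 604. -284.] [145.  29.] 79.2
scene shut z hist [1449  191   78   93   81 1599   92    0    0    0]
0.04 0.055 111 [ 0.5615 -0.0265  0.0475] rect [514. -33.] [169. 133.] 12.8
0.056 0.075 1732 [ 0.5068 -0.011   0.0678] rect [498.  -9.] [145. 158.] 81.7
scene reader z hist [1384  272   53   47   23   29   52  107    0    0]
0.04 0.055 53 [0.4654 0.2216 0.0474] rect [463. 222.] [41. 31.] 52.3
0.056 0.075 46 [0.4642 0.2228 0.0643] rect [462. 220.] [34. 25.] 41.2
0.08 0.2 143 [0.4613 0.2249 0.1162] rect [457. 227.] [27. 27.] 19.0
side open z hist [2352  645  782  475   58   79  199  358  280    1]
0.04 0.055 496 [ 0.54   -0.3186  0.045 ] rect [ 521. -395.] [189. 439.] 0.3
0.056 0.075 131 [ 0.5904 -0.2973  0.0656] rect [ 584. -312.] [216.  23.] 77.8
0.08 0.2 784 [ 0.5992 -0.2891  0.1354] rect [ 590. -318.] [227.  36.] 78.7
side shut z hist [1471  253  124  124  163 1735    0    0    0    0]
0.04 0.055 185 [0.4966 0.0523 0.0488] rect [475.  37.] [196.  98.] 33.6
0.056 0.075 1809 [0.5003 0.0006 0.0649] rect [497.  -6.] [148. 154.] 81.4
side reader z hist [2551  514   91   88   49   47   88  206    0    0]
0.04 0.055 110 [0.4504 0.243  0.0471] rect [451. 238.] [42. 29.] 7.9
0.056 0.075 79 [0.4501 0.2408 0.0646] rect [451. 237.] [31. 20.] 5.3
0.08 0.2 270 [0.451  0.2379 0.1167] rect [452. 233.] [28. 26.] 8.8
```

View pics/crop1.png

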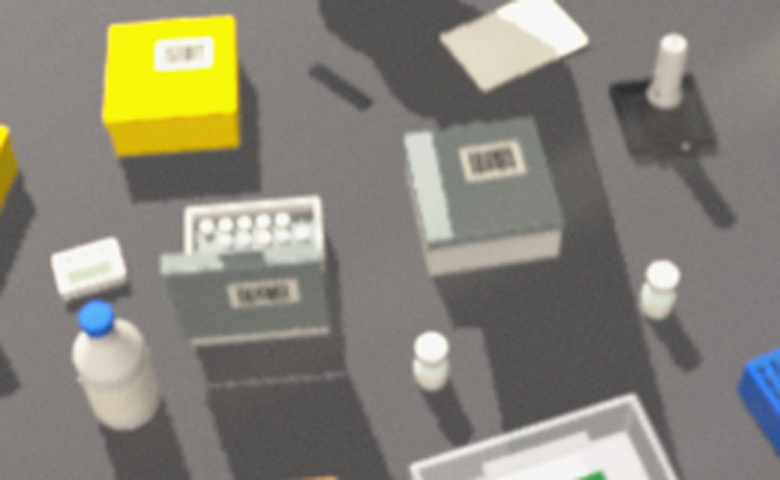

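The crop shows the open grey box at (255,250), with its lid upright and labelled. The shut twin is at (490,195), to be left alone, and the reader stands in its black tray at (665,90). Next come the lid plane, the case frame and the nearby obstacles.

```bash
python3 - <<'E'
from h import *
f=load('s0')
v,u=np.nonzero(f['range_z']>0); P=depth(f,u,v); C=f['frame'][v,u].astype(int)
def box(a,b,c,d): return (u>=a)&(u<b)&(v>=c)&(v<d)
Q=P[box(176,232,212,244)]; Q=Q[(Q[:,2]>.05)&(Q[:,2]<.2)]
for _ in range(4):
    m=Q.mean(0); n=np.linalg.svd(Q-m)[2][2]; n*=np.sign(n[0]); r=(Q-m)@n; Q=Q[abs(r)<2.5*r.std()+1e-4]
print('lid plane',m,n,r.std(),len(Q),'yaw',np.degrees(np.arctan2(n[1],n[0])),'theta',np.pi/2+np.arctan2(-n[2],np.hypot(n[0],n[1])))
r=cv2.minAreaRect((Q[:,:2]*1000).astype(np.float32));print(r, Q[:,2].min(),Q[:,2].max())
yaw=np.arctan2(n[1],n[0]);ex=np.array([np.cos(yaw),np.sin(yaw)]);ey=np.array([-ex[1],ex[0]])
l=Q[:,:2]@ey; print('lid y range',np.percentile(l,[.5,99.5]))
R=P[box(170,235,190,247)&(P[:,2]>.041)&(P[:,2]<.051)]; print('rim x range',np.percentile(R[:,:2]@ex,[1,99]),'y',np.percentile(R[:,:2]@ey,[1,99]))
for nm,b,lo,hi in(('bottle',(140,180,228,275),.02,.2),('timer',(135,165,207,232),.01,.03),('viala',(255,273,238,262),.02,.08)):
    B=P[box(*b)&(P[:,2]>lo)&(P[:,2]<hi)]; print(nm,np.round(np.percentile(B,[2,50,98],axis=0),3).tolist())
B=P[box(320,362,138,185)&(P[:,2]>.008)&(P[:,2]<.02)]; r=cv2.minAreaRect((B[:,:2]*1000).astype(np.float32)); print('tray',r)
print('tray pts', np.percentile(B,[1,50,99],axis=0))
E
```

```text
lid plane [ 0.60674655 -0.28403558  0.12972698] [ 0.96907383 -0.22547291 -0.10028901] 0.0019315786170525648 1226 yaw -13.097889143460739 theta 1.6712542170380253
((605.62060546875, -284.5338134765625), (144.56373596191406, 22.109291076660156), 77.42472076416016) 0.05015242193996916 0.19493553792522622
lid y range [-0.21107119 -0.06827403]
rim x range [0.48226501 0.64659471] y [-0.20872341 -0.06948793]
bottle [[0.589, -0.454, 0.025], [0.622, -0.421, 0.104], [0.638, -0.354, 0.163]]
timer [[0.417, -0.462, 0.012], [0.444, -0.428, 0.02], [0.467, -0.394, 0.026]]
viala [[0.665, -0.143, 0.022], [0.685, -0.13, 0.058], [0.694, -0.114, 0.068]]
tray ((414.700439453125, 247.44863891601562), (116.50448608398438, 194.97789001464844), 68.44625854492188)
tray pts [[0.38599899 0.18090115 0.00812225]
 [0.46750138 0.22280476 0.01244382]
 [0.50798316 0.29050482 0.01903723]]
```

```bash
cat >> h.py <<'E'
from scipy.spatial.transform import Rotation as Ro
def plan(targets,yaw=None,base=None):
    """world TCP targets -> tool-axis offsets in cm and turn in deg, from the state now (or base (pos, rpy))"""
    s=get_state(); p,e=(s['eef_pos'],s['ee_rot']) if base is None else base
    R=Ro.from_euler('xyz',[np.pi,0,e[2]]).as_matrix()
    print('t',round(s['t'],2),'pos',np.round(s['eef_pos'],4),'rot',np.round(s['ee_rot'],3),'q',np.round(s['q'],2),'F',np.round(s['force'],1),'w',round(s['width'],4))
    for t in targets: print('  offset',np.round((np.array(t)-p)@R*100,1).tolist(),'turn',None if yaw is None else round(np.degrees((e[2]-yaw+np.pi)%(2*np.pi)-np.pi),1))
YAW=np.radians(-13.1); EX=np.array([np.cos(YAW),np.sin(YAW)]); EY=np.array([-EX[1],EX[0]]); H=.6255*EX-.1395*EY
def lid_tcp(th,r,dx=.0095,ly=0.,up=0.):
    x=-r*np.cos(th)+.02*np.sin(th)+dx; z=.046+r*np.sin(th)+.02*np.cos(th)+up
    return np.r_[H+x*EX+ly*EY, z+.178]
LABEL=H-.09*EX+.015*EY
E
python3 - <<'E'
from h import *
a=np.r_[H+.075*EX,.405]; b=a.copy(); b[2]=.320
print(H,LABEL,a); plan([a,b],np.radians(166.9))
E
```

```text
[ 0.57760411 -0.27764004] [ 0.49334604 -0.24263178] [ 0.65065231 -0.29463889  0.405     ]
t 0.1 pos [ 0.1747 -0.6518  0.4039] rot [ 3.14 -0.   -2.88] q [-1.02  0.36  0.01 -0.   -1.22 -0.29] F [-0.3 -0.9  0.4] w 0.0873
  offset [-55.2, 22.2, -0.1] turn 28.1
  offset [-55.2, 22.2, 8.4] turn 28.1
```

send_rows:
  motion:
    - {"offset":[-4.6,1.85,0],"turn":3}
    - {"offset":[-9.2,3.7,0],"turn":6}
    - {"offset":[-13.8,5.5,0],"turn":9}
    - {"offset":[-18.4,7.4,0],"turn":12}
    - {"offset":[-23,9.2,0],"turn":15}
    - {"offset":[-27.6,11.1,0],"turn":18}
    - {"offset":[-32.2,13,0],"turn":21}
    - {"offset":[-36.8,14.8,0],"turn":24}
  hand: -1
  squeeze: 10

```text
t: 0.9
eef_pos: [0.4931, -0.4121, 0.4045]
ee_rot: [3.141, -0.0, 2.982]
force: [0.3, -0.9, -0.1]
width: 0.0289
```

```bash
python3 - <<'E'
from h import *
a=np.r_[H+.075*EX,.405]; b=a.copy(); b[2]=.320
plan([a,b],np.radians(166.9))
E
```

```text
t 0.9 pos [ 0.4931 -0.4121  0.4045] rot [ 3.141 -0.     2.982] q [-0.39  0.31 -0.06 -0.   -1.2  -1.34] F [ 0.3 -0.9 -0.1] w 0.0289
  offset [-13.7, 14.1, -0.0] turn 4.0
  offset [-13.7, 14.1, 8.5] turn 4.0
```

send_rows:
  motion:
    - {"offset":[-3.4,3.5,0],"turn":1}
    - {"offset":[-6.8,7,0],"turn":2}
    - {"offset":[-10.2,10.5,0],"turn":3}
    - {"offset":[-13.7,14.1,0],"turn":4}
    - {"offset":[-13.7,14.1,3],"turn":4}
    - {"offset":[-13.7,14.1,6],"turn":4}
    - {"offset":[-13.7,14.1,8.5],"turn":4}
    - {"offset":[-13.7,14.1,8.5],"turn":4}

```text
t: 1.7
eef_pos: [0.648, -0.2953, 0.3147]
ee_rot: [3.141, -0.008, 2.914]
force: [-0.2, 0.1, 0.2]
width: 0.0006
```

```bash
python3 - <<'E'
from h import *
plan([lid_tcp(t,r) for t,r in((1.67,.1),(1.5,.1),(1.35,.105),(1.2,.105),(1.05,.11),(.9,.11),(.75,.115),(.6,.115),(.45,.115),(.3,.115),(.2,.115),(.1,.115),(0.,.115))],np.radians(166.9))
E
```

```text
t 1.7 pos [ 0.648  -0.2953  0.3147] rot [ 3.141 -0.008  2.914] q [-0.16  0.48 -0.01 -0.   -1.09 -1.64] F [-0.2  0.1  0.2] w 0.0006
  offset [3.3, 0.1, -0.7] turn 0.1
  offset [5.0, 0.1, -1.0] turn 0.1
  offset [6.7, 0.1, -1.6] turn 0.1
  offset [8.3, 0.1, -1.4] turn 0.1
  offset [10.0, 0.1, -1.5] turn 0.1
  offset [11.6, 0.1, -0.8] turn 0.1
  offset [13.4, 0.1, -0.2] turn 0.1
  offset [14.7, 0.1, 0.9] turn 0.1
  offset [15.8, 0.1, 2.3] turn 0.1
  offset [16.7, 0.1, 3.8] turn 0.1
  offset [17.2, 0.1, 4.8] turn 0.1
  offset [17.6, 0.1, 5.9] turn 0.1
  offset [17.8, 0.1, 7.1] turn 0.1
```

send_rows:
  motion:
    - {"offset":[1.5,0,-0.3],"turn":0}
    - {"offset":[3.3,0,-0.7],"turn":0}
    - {"offset":[4.2,0,-0.9],"turn":0}
    - {"offset":[5.0,0,-1.0],"turn":0}
    - {"offset":[5.8,0,-1.3],"turn":0}
    - {"offset":[6.7,0,-1.6],"turn":0}
    - {"offset":[7.5,0,-1.5],"turn":0}
    - {"offset":[8.3,0,-1.4],"turn":0}

```text
t: 2.5
eef_pos: [0.5679, -0.2772, 0.334]
ee_rot: [-3.141, 0.001, 2.915]
force: [1.2, -0.2, 1.7]
width: 0.0006
```

```bash
python3 - <<'E'
from h import *
plan([lid_tcp(t,r) for t,r in((1.2,.105),(1.05,.11),(.9,.11),(.75,.115),(.6,.115),(.45,.115),(.3,.115),(.2,.115),(.1,.115),(0.,.115))],np.radians(166.9))
f=grab('scene','s1'); g=grab('side','d1')
cv2.imwrite('pics/v1.png',np.hstack([cv2.resize(f['frame'][120:280,120:280],(400,400)),cv2.resize(g['frame'][70:230,170:330],(400,400))]))
E
```

```text
t 2.5 pos [ 0.5679 -0.2772  0.334 ] rot [-3.141e+00  1.000e-03  2.915e+00] q [-0.15  0.34 -0.18  0.   -1.05 -1.65] F [ 1.2 -0.2  1.7] w 0.0006
  offset [0.0, 0.2, 0.5] turn 0.1
  offset [1.8, 0.2, 0.5] turn 0.1
  offset [3.4, 0.2, 1.1] turn 0.1
  offset [5.1, 0.2, 1.7] turn 0.1
  offset [6.5, 0.2, 2.9] turn 0.1
  offset [7.6, 0.2, 4.2] turn 0.1
  offset [8.5, 0.2, 5.7] turn 0.1
  offset [9.0, 0.2, 6.8] turn 0.1
  offset [9.3, 0.2, 7.9] turn 0.1
  offset [9.6, 0.2, 9.0] turn 0.1
```

View pics/v1.png

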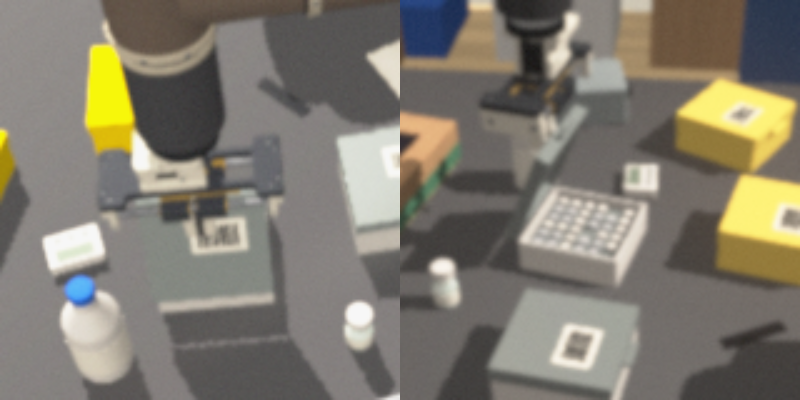

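The two crops show the fingers pushing the lid over: it leans at about 60° in the side crop near (555,155). The bottle at (95,330) and the timer are untouched, so I'll continue along the arc.

send_rows:
  motion:
    - {"offset":[0.9,0,0.4],"turn":0}
    - {"offset":[1.8,0,0.5],"turn":0}
    - {"offset":[2.6,0,0.8],"turn":0}
    - {"offset":[3.4,0,1.1],"turn":0}
    - {"offset":[4.2,0,1.4],"turn":0}
    - {"offset":[5.1,0,1.7],"turn":0}
    - {"offset":[5.8,0,2.3],"turn":0}
    - {"offset":[6.5,0,2.9],"turn":0}

```text
t: 3.4
eef_pos: [0.5043, -0.2625, 0.3043]
ee_rot: [3.142, 0.0, 2.915]
force: [1.5, -1.3, -0.2]
width: 0.0002
```

send_rows:
  motion:
    - {"offset":[0.6,0,0.6],"turn":0}
    - {"offset":[1.1,0,1.3],"turn":0}
    - {"offset":[1.6,0,2.0],"turn":0}
    - {"offset":[2.0,0,2.8],"turn":0}
    - {"offset":[2.3,0,3.4],"turn":0}
    - {"offset":[2.5,0,3.9],"turn":0}
    - {"offset":[2.7,0,4.4],"turn":0}
    - {"offset":[2.8,0,5.0],"turn":0}

```text
t: 4.2
eef_pos: [0.4776, -0.2564, 0.2543]
ee_rot: [-3.142, -0.0, 2.915]
force: [-0.4, -0.2, 1.3]
width: 0.0004
```

```bash
python3 - <<'E'
from h import *
plan([lid_tcp(0.,.115)],np.radians(166.9))
E
```

```text
t 4.2 pos [ 0.4776 -0.2564  0.2543] rot [-3.142 -0.     2.915] q [-0.13  0.29 -0.47  0.   -0.81 -1.67] F [-0.4 -0.2  1.3] w 0.0004
  offset [0.3, 0.2, 1.0] turn 0.1
```

send_rows:
  motion:
    - {"offset":[0.1,0,0.3],"turn":0}
    - {"offset":[0.2,0,0.5],"turn":0}
    - {"offset":[0.2,0,0.7],"turn":0}
    - {"offset":[0.2,0,0.8],"turn":0}
    - {"offset":[0.2,0,0.9],"turn":0}

```text
t: 4.7
eef_pos: [0.4757, -0.2559, 0.2456]
ee_rot: [3.142, -0.0, 2.915]
force: [-0.7, -0.5, 0.2]
width: 0.0005
```

send_rows:
  motion:
    - {"offset":[0,0,0.1],"turn":0}
    - {"offset":[0,0,0.1],"turn":0}

```text
t: 4.9
eef_pos: [0.4758, -0.2559, 0.2446]
ee_rot: [-3.142, 0.0, 2.915]
force: [-0.3, 0.5, -0.2]
width: 0.0003
```

send_rows:
  motion:
    - {"offset":[0,0,0.1],"turn":0}
    - {"offset":[0,0,0.1],"turn":0}

```text
t: 5.1
eef_pos: [0.4759, -0.2559, 0.2443]
ee_rot: [-3.141, 0.0, 2.915]
force: [-1.8, 0.7, 5.7]
width: 0.0008
```

send_rows:
  motion:
    - {"offset":[0,0,0.1],"turn":0}
    - {"offset":[0,0,0.1],"turn":0}
    - {"offset":[0,0,0.1],"turn":0}

```text
t: 5.4
eef_pos: [0.4758, -0.2559, 0.2441]
ee_rot: [-3.141, 0.001, 2.915]
force: [-4.5, 3.5, 14.7]
width: 0.0004
```

The lid sits against its stop at 15 N, with the face at z ≈ 0.066. Now I'll lift off and go to the reader.

send_rows:
  motion:
    - {"offset":[0,0,-2],"turn":0}
    - {"offset":[0,0,-6],"turn":0}
    - {"offset":[0,0,-10.5],"turn":0}
    - {"offset":[0,0,-15],"turn":0}
    - {"offset":[0,0,-16.5],"turn":0}
  hand: 1

```text
t: 5.9
eef_pos: [0.4765, -0.2563, 0.413]
ee_rot: [-3.141, 0.008, 2.915]
force: [0.8, 0.4, -0.4]
width: 0.0351
```

```bash
python3 - <<'E'
from h import *
plan([(.453,.2295,.405)],np.radians(-133))
E
```

```text
t 5.9 pos [ 0.4765 -0.2563  0.413 ] rot [-3.141  0.008  2.915] q [-0.13  0.13 -0.27  0.   -1.16 -1.67] F [ 0.8  0.4 -0.4] w 0.0351
  offset [13.2, 46.8, 0.8] turn -60.0
```

send_rows:
  motion:
    - {"offset":[1.2,4.2,0],"turn":-6}
    - {"offset":[2.4,8.4,0],"turn":-12}
    - {"offset":[3.6,12.6,0],"turn":-18}
    - {"offset":[4.8,16.8,0],"turn":-24}
    - {"offset":[6,21,0],"turn":-30}
    - {"offset":[7.2,25.2,0],"turn":-36}
    - {"offset":[8.4,29.4,0],"turn":-42}
    - {"offset":[9.6,33.6,0],"turn":-48}

```text
t: 6.7
eef_pos: [0.4572, 0.0948, 0.408]
ee_rot: [3.142, 0.001, -2.526]
force: [1.0, 0.3, 0.7]
width: 0.0873
```

```bash
python3 - <<'E'
from h import *
plan([(.453,.2295,.405)],np.radians(-133))
f=load('s0')
n=grab('scene','s2')
v,u=np.nonzero(n['range_z']>0); P=depth(n,u,v)
L=np.c_[P[:,:2]@EX-.6255,P[:,:2]@EY+.1395]
m=(abs(L[:,1])<.068)&(L[:,0]>-.14)&(L[:,0]<-.01)&(P[:,2]>.04)&(P[:,2]<.12)
A=np.c_[L[m],np.ones(m.sum())]; c,*_=np.linalg.lstsq(A,P[m,2],rcond=None); print('lid tilt(rad per x,y), z at hinge',c,m.sum())
# label: bright pixels within the lid face
C=n['frame'][v,u].astype(int); B=C[m].min(1); k=B>150; print('label mask',k.sum(), cv2.minAreaRect((L[m][k]*1000).astype(np.float32)))
E
```

```text
t 6.7 pos [0.4572 0.0948 0.408 ] rot [ 3.142e+00  1.000e-03 -2.526e+00] q [ 0.63  0.01 -0.42 -0.   -1.14 -1.58] F [1.  0.3 0.7] w 0.0873
  offset [-7.4, 11.2, 0.3] turn -11.7
lid tilt(rad per x,y), z at hinge [-0.00536995  0.00189381  0.06796134] 1528
label mask 1528 ((-74.83259582519531, 0.6033096313476562), (129.61056518554688, 134.65594482421875), 0.015233328565955162)
```

The depth shows the lid flat (tilt 0.005 rad), so it is shut. Next I'll move over the reader.

send_rows:
  motion:
    - {"offset":[-2,3,0],"turn":-3}
    - {"offset":[-4,6,0],"turn":-6}
    - {"offset":[-6,9,0],"turn":-9}
    - {"offset":[-7.4,11.2,0],"turn":-11.7}
    - {"offset":[-7.4,11.2,0],"turn":-11.7}
    - {"offset":[-7.4,11.2,0],"turn":-11.7}

```text
t: 7.35
eef_pos: [0.454, 0.2277, 0.4074]
ee_rot: [3.141, -0.001, -2.326]
force: [-0.5, -1.3, -0.3]
width: 0.0878
```

```bash
python3 - <<'E'
from h import *
plan([(.453,.2295,.265)],np.radians(-133))
w=grab('wrist','w0'); print(np.round(w['cam_to_world'],3).tolist())
n=load('s2')
for nm,x in (('label',LABEL),):
  pass
v,u=np.nonzero(n['range_z']>0); P=depth(n,u,v)
L=np.c_[P[:,:2]@EX-.6255,P[:,:2]@EY+.1395]
m=(abs(L[:,1])<.06)&(L[:,0]>-.135)&(L[:,0]<-.03)&(P[:,2]>.05)&(P[:,2]<.09)
C=n['frame'][v,u].astype(int)[m]; print('sat/levels',np.percentile(C,[5,50,90,97],axis=0).tolist())
warm=C[:,2]-C[:,0]; print(np.percentile(warm,[5,50,80,90,97]))
cv2.imwrite('pics/v2.png',np.hstack([w['frame'],cv2.resize(n['frame'][160:260,170:240],(269,384),interpolation=cv2.INTER_CUBIC)]))
E
```

```text
t 7.35 pos [0.454  0.2277 0.4074] rot [ 3.141e+00 -1.000e-03 -2.326e+00] q [ 0.85  0.08 -0.34 -0.   -1.15 -1.61] F [-0.5 -1.3 -0.3] w 0.0878
  offset [-0.1, 0.2, 14.2] turn -0.3
[[-0.727, -0.653, -0.212, 0.397], [0.686, -0.692, -0.225, 0.167], [-0.0, -0.309, 0.951, 0.388], [0.0, 0.0, 0.0, 1.0]]
sat/levels [[204.10000000000002, 220.0, 218.0], [218.0, 226.0, 224.0], [241.0, 245.0, 246.0], [246.0, 247.0, 247.0]]
[ 3.  5.  7. 12. 25.]
```

View pics/v2.png

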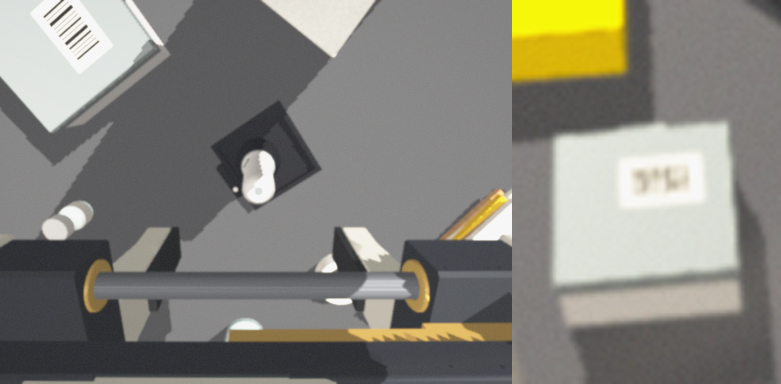

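The wrist view shows the reader's handle top at about (259,187) inside the black tray, whose corners are at (280,101), (321,166), (249,211) and (211,150). The scene crop shows the lid shut with its label up. Next I'll compute positions for both.

```bash
python3 - <<'E'
from h import *
w=load('w0'); 
v,u=np.nonzero(w['range_z']>0); P=depth(w,u,v)
b=(u>225)&(u<290)&(v>130)&(v<215)
for lo,hi in((.13,.15),(.07,.125),(.03,.055),(.011,.017)):
    q=P[b&(P[:,2]>lo)&(P[:,2]<hi)]
    if len(q)>5:
        c,r=cv2.minEnclosingCircle((q[:,:2]*1000).astype(np.float32)); print(lo,hi,len(q),np.round(c,1),round(r,1),np.round(q.mean(0),3))
# white handle top
g=w['frame'].min(2)
print('ray top',onz(w,259.,187.,.137))
t=onz(w,np.array([280.,321,249,211]),np.array([101.,166,211,150]),.014); print('tray corners',np.round(t,3).tolist(),'centre',t.mean(0))
n=load('s2')
hsv=n['frame'][160:260,170:240]; g=hsv.min(2)
k=(g>238).astype(np.uint8); k=cv2.morphologyEx(k,cv2.MORPH_CLOSE,np.ones((5,5)))
nn,lab,st,ce=cv2.connectedComponentsWithStats(k); i=1+np.argmax(st[1:,4]); print(st[i],ce[i]); 
c=ce[i]+[170,160]; print('label scene',onz(n,c[0],c[1],.066),'from frame',LABEL, 'by eye',onz(n,170+(661-512)/269*70,160+180/384*100,.066))
E
```

```text
0.13 0.15 805 [453.1 230.3] 14.6 [0.452 0.229 0.136]
0.07 0.125 364 [449.8 226.1] 13.8 [0.446 0.222 0.1  ]
0.03 0.055 687 [453.3 230. ] 26.7 [0.446 0.222 0.042]
0.011 0.017 637 [469.3 235.7] 53.5 [0.483 0.237 0.014]
ray top [0.45088016 0.22799652 0.137     ]
tray corners [[0.387, 0.197, 0.014], [0.402, 0.291, 0.014], [0.51, 0.273, 0.014], [0.488, 0.182, 0.014]] centre [0.44650805 0.23587525 0.014     ]
[ 28  40  22  14 144] [38.46527778 46.5       ]
label scene [ 0.49387644 -0.24226268  0.066     ] from frame [ 0.49334604 -0.24263178] by eye [ 0.49557047 -0.24173583  0.066     ]
```

send_rows:
  motion:
    - {"offset":[-0.1,0.2,3],"turn":0}
    - {"offset":[-0.1,0.2,6.5],"turn":0}
    - {"offset":[-0.1,0.2,10],"turn":0}
    - {"offset":[-0.1,0.2,12.5],"turn":0}
    - {"offset":[-0.1,0.2,14.2],"turn":0}
    - {"offset":[-0.1,0.2,14.2],"turn":0}
    - {"offset":[-0.1,0.2,14.2],"turn":0}

```text
t: 8.1
eef_pos: [0.4538, 0.2288, 0.2662]
ee_rot: [-3.141, -0.0, -2.327]
force: [-0.4, 1.3, 0.6]
width: 0.0874
```

```bash
python3 - <<'E'
from h import *
plan([(.4531,.2300,.265)],np.radians(-133))
E
```

```text
t 8.1 pos [0.4538 0.2288 0.2662] rot [-3.141 -0.    -2.327] q [ 0.85  0.23 -0.53  0.   -0.81 -1.61] F [-0.4  1.3  0.6] w 0.0874
  offset [-0.0, 0.1, 0.1] turn -0.4
```

send_rows:
  motion:
    - {"offset":[0,0.1,0],"turn":0}
    - {"offset":[0,0.1,0],"turn":0}
    - {"offset":[0,0.1,0],"turn":0}
    - {"offset":[0,0.1,0],"turn":0}
    - {"offset":[0,0.1,0],"turn":0}
    - {"offset":[0,0.1,0],"turn":0}
    - {"offset":[0,0.1,0],"turn":0}
    - {"offset":[0,0.1,0],"turn":0}
  hand: -1
  squeeze: 20

```text
t: 8.9
eef_pos: [0.4527, 0.2301, 0.2656]
ee_rot: [-3.142, -0.0, -2.327]
force: [1.8, -1.2, 1.2]
width: 0.0291
```

send_rows:
  motion:
    - {"offset":[0,0,0],"turn":0}
    - {"offset":[0,0,0],"turn":0}
    - {"offset":[0,0,0],"turn":0}
    - {"offset":[0,0,0],"turn":0}

```text
t: 9.3
eef_pos: [0.4527, 0.23, 0.2656]
ee_rot: [3.142, -0.0, -2.327]
force: [0.4, 0.5, -0.0]
width: 0.0287
```

send_rows:
  motion:
    - {"offset":[0,0,-1],"turn":0}
    - {"offset":[0,0,-3],"turn":0}
    - {"offset":[0,0,-6],"turn":0}
    - {"offset":[0,0,-9],"turn":0}
    - {"offset":[0,0,-12],"turn":0}
    - {"offset":[0,0,-14],"turn":0}
    - {"offset":[0,0,-15],"turn":0}
    - {"offset":[0,0,-15],"turn":0}

```text
t: 10.1
eef_pos: [0.4527, 0.23, 0.4171]
ee_rot: [3.142, 0.003, -2.327]
force: [0.8, 0.3, -3.0]
width: 0.0285
```

```bash
python3 - <<'E'
from h import *
plan([(.4937,-.2424,.405)])
w=grab('wrist','w1'); cv2.imwrite('pics/v3.png',w['frame'])
E
```

```text
t 10.1 pos [0.4527 0.23   0.4171] rot [ 3.142e+00  3.000e-03 -2.327e+00] q [ 0.86  0.07 -0.33  0.   -1.17 -1.61] F [ 0.8  0.3 -3. ] w 0.0285
  offset [31.6, -35.4, 1.2] turn None
```

View pics/v3.png

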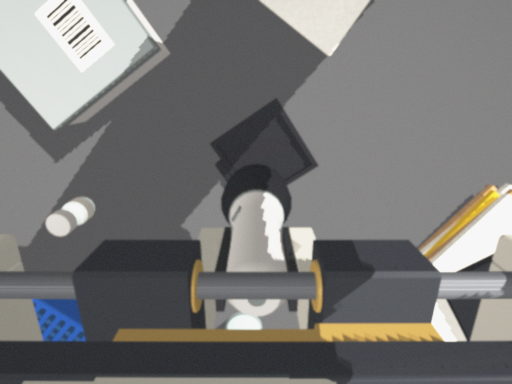

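The reader is held upright between the pads (hood at (256,195)) and the tray beneath is empty. Now I'll carry it to the label.

send_rows:
  motion:
    - {"offset":[1,-1.1,0],"turn":0}
    - {"offset":[2.7,-3,0],"turn":0}
    - {"offset":[4.7,-5.3,0],"turn":0}
    - {"offset":[6.8,-7.6,0],"turn":0}
    - {"offset":[8.9,-10,0],"turn":0}
    - {"offset":[11,-12.3,0],"turn":0}
    - {"offset":[13.1,-14.7,0],"turn":0}
    - {"offset":[15.2,-17,0],"turn":0}

```text
t: 10.95
eef_pos: [0.4715, 0.0009, 0.4143]
ee_rot: [3.14, -0.002, -2.327]
force: [0.8, -0.0, -1.5]
width: 0.0291
```

send_rows:
  motion:
    - {"offset":[2.1,-2.4,0],"turn":0}
    - {"offset":[4.2,-4.8,0],"turn":0}
    - {"offset":[6.3,-7.1,0],"turn":0}
    - {"offset":[8.4,-9.4,0],"turn":0}
    - {"offset":[10.5,-11.8,0],"turn":0}
    - {"offset":[12.6,-14.1,0],"turn":0}
    - {"offset":[14.2,-15.9,0],"turn":0}
    - {"offset":[15,-17,0],"turn":0}

```text
t: 11.75
eef_pos: [0.4922, -0.2249, 0.414]
ee_rot: [3.139, -0.002, -2.328]
force: [-0.2, 0.8, -1.7]
width: 0.0286
```

```bash
python3 - <<'E'
from h import *
plan([(.4937,-.2424,.3756)])
E
```

```text
t 11.75 pos [ 0.4922 -0.2249  0.414 ] rot [ 3.139e+00 -2.000e-03 -2.328e+00] q [-0.07  0.13 -0.27 -0.   -1.17 -0.69] F [-0.2  0.8 -1.7] w 0.0286
  offset [1.2, -1.3, 3.8] turn None
```

send_rows:
  motion:
    - {"offset":[0.6,-0.6,1],"turn":0}
    - {"offset":[1.2,-1.3,2],"turn":0}
    - {"offset":[1.2,-1.3,3],"turn":0}
    - {"offset":[1.2,-1.3,3.8],"turn":0}
    - {"offset":[1.2,-1.3,3.8],"turn":0}
    - {"offset":[1.2,-1.3,3.8],"turn":0}
    - {"offset":[1.2,-1.3,3.8],"turn":0}
    - {"offset":[1.2,-1.3,3.8],"turn":0}

```text
t: 12.55
eef_pos: [0.4944, -0.2403, 0.3782]
ee_rot: [-3.141, 0.001, -2.326]
force: [0.0, -0.5, -2.1]
width: 0.0284
```

```bash
python3 - <<'E'
from h import *
plan([(.4937,-.2424,.3756)])
f=grab('scene','s3'); g=grab('side','d3')
cv2.imwrite('pics/v4.png',np.hstack([cv2.resize(f['frame'][120:280,120:280],(400,400)),cv2.resize(g['frame'][70:230,170:330],(400,400))]))
E
```

```text
t 12.55 pos [ 0.4944 -0.2403  0.3782] rot [-3.141e+00  1.000e-03 -2.326e+00] q [-0.1   0.17 -0.31  0.   -1.09 -0.66] F [ 0.  -0.5 -2.1] w 0.0284
  offset [0.2, -0.1, 0.3] turn None
```

View pics/v4.png

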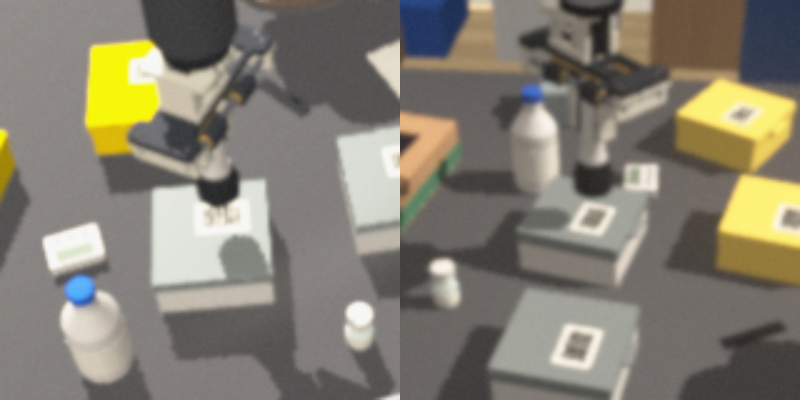

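The crops show the hood at (218,183) in the scene crop and (593,178) in the side crop, upright above the label at (592,217) on the shut lid. I'll trim slightly and hold for two seconds or more.

send_rows:
  motion:
    - {"offset":[0.1,-0.1,0.1],"turn":0}
    - {"offset":[0.1,-0.1,0.2],"turn":0}
    - {"offset":[0.1,-0.1,0.2],"turn":0}
    - {"offset":[0.1,-0.1,0.2],"turn":0}
    - {"offset":[0.1,-0.1,0.2],"turn":0}
    - {"offset":[0.1,-0.1,0.2],"turn":0}
    - {"offset":[0.1,-0.1,0.2],"turn":0}
    - {"offset":[0.1,-0.1,0.2],"turn":0}

```text
t: 13.45
eef_pos: [0.4943, -0.242, 0.3757]
ee_rot: [-3.142, 0.0, -2.327]
force: [-0.5, 0.5, -2.2]
width: 0.0283
```

send_rows:
  motion:
    - {"offset":[0,0,0],"turn":0}
    - {"offset":[0,0,0],"turn":0}
    - {"offset":[0,0,0],"turn":0}
    - {"offset":[0,0,0],"turn":0}
    - {"offset":[0,0,0],"turn":0}
    - {"offset":[0,0,0],"turn":0}
    - {"offset":[0,0,0],"turn":0}
    - {"offset":[0,0,0],"turn":0}

```text
t: 14.25
eef_pos: [0.4943, -0.242, 0.3757]
ee_rot: [-3.142, -0.0, -2.327]
force: [-0.3, 0.0, -2.5]
width: 0.0286
```

send_rows:
  motion:
    - {"offset":[0,0,0],"turn":0}
    - {"offset":[0,0,0],"turn":0}
    - {"offset":[0,0,0],"turn":0}
    - {"offset":[0,0,0],"turn":0}
    - {"offset":[0,0,0],"turn":0}
    - {"offset":[0,0,0],"turn":0}
    - {"offset":[0,0,0],"turn":0}
    - {"offset":[0,0,0],"turn":0}

```text
t: 15.05
eef_pos: [0.4943, -0.242, 0.3757]
ee_rot: [3.142, -0.0, -2.327]
force: [0.2, -0.1, -2.8]
width: 0.0285
```

```bash
python3 - <<'E'
from h import *
plan([(.4937,-.2424,.3756)])
# check hood position & label in frames taken now
for n in('side','scene'):
    f=grab(n,n+'4'); v,u=np.nonzero(f['range_z']>0); P=depth(f,u,v); C=f['frame'][v,u].max(1)
    near=np.hypot(P[:,0]-.494,P[:,1]+.242)<.06
    for lo,hi in((.12,.155),(.18,.225)):
        q=P[near&(P[:,2]>lo)&(P[:,2]<hi)]; c,r=cv2.minEnclosingCircle((q[:,:2]*1000).astype(np.float32)); print(n,lo,len(q),np.round(q.mean(0),4),'circle',np.round(c),round(r,1))
    q=P[near&(P[:,2]>.09)]; print(' lowest',np.percentile(q[:,2],1)); 
f=load('side4'); k=(f['frame'].min(2)>200).astype(np.uint8); k=cv2.morphologyEx(k,cv2.MORPH_CLOSE,np.ones((3,3))); 
sub=k[150:168,235:262]; ys,xs=np.nonzero(sub); print('label side',onz(f,xs.mean()+235,ys.mean()+150,.066),len(xs))
E
```

```text
t 15.05 pos [ 0.4943 -0.242   0.3757] rot [ 3.142 -0.    -2.327] q [-0.1   0.18 -0.31 -0.   -1.09 -0.66] F [ 0.2 -0.1 -2.8] w 0.0285
  offset [0.1, 0.0, 0.0] turn None
side 0.12 159 [ 0.4911 -0.2232  0.1392] circle [ 492. -235.] 25.3
side 0.18 164 [ 0.4917 -0.2294  0.2058] circle [ 492. -240.] 31.2
 lowest 0.12285637559462662
scene 0.12 152 [ 0.511  -0.2447  0.1399] circle [ 498. -244.] 26.7
scene 0.18 85 [ 0.5066 -0.241   0.2027] circle [ 500. -237.] 30.1
 lowest 0.13685342558550984
label side [ 0.4963746  -0.23673416  0.066     ] 72
```

Independent views put the hood within about 5 mm of the label's middle, and it has been held for over 2 s. Now I'll return it to the tray.

send_rows:
  motion:
    - {"offset":[-0.6,0.7,-1.5],"turn":0}
    - {"offset":[-1.8,2,-3],"turn":0}
    - {"offset":[-3.6,4,-4],"turn":0}
    - {"offset":[-5.6,6.3,-4],"turn":0}
    - {"offset":[-7.7,8.6,-4],"turn":0}
    - {"offset":[-9.8,11,-4],"turn":0}
    - {"offset":[-11.9,13.3,-4],"turn":0}
    - {"offset":[-14,15.7,-4],"turn":0}

```text
t: 15.95
eef_pos: [0.4757, -0.0313, 0.4159]
ee_rot: [-3.141, 0.0, -2.327]
force: [0.4, 0.2, -2.3]
width: 0.0285
```

send_rows:
  motion:
    - {"offset":[-2.1,2.4,0],"turn":0}
    - {"offset":[-4.2,4.8,0],"turn":0}
    - {"offset":[-6.3,7.1,0],"turn":0}
    - {"offset":[-8.4,9.4,0],"turn":0}
    - {"offset":[-10.5,11.8,0],"turn":0}
    - {"offset":[-12.6,14.1,0],"turn":0}
    - {"offset":[-14.2,15.9,0],"turn":0}
    - {"offset":[-15.2,17,0],"turn":0}

```text
t: 16.75
eef_pos: [0.4563, 0.1964, 0.4157]
ee_rot: [3.142, 0.0, -2.325]
force: [0.5, -0.4, -3.1]
width: 0.0284
```

```bash
python3 - <<'E'
from h import *
plan([(.451,.232,.2676)])
E
```

```text
t 16.75 pos [0.4563 0.1964 0.4157] rot [ 3.142  0.    -2.325] q [ 0.8   0.05 -0.35 -0.   -1.16 -1.56] F [ 0.5 -0.4 -3.1] w 0.0284
  offset [-2.2, 2.8, 14.8] turn None
```

send_rows:
  motion:
    - {"offset":[-1,1.4,0],"turn":0}
    - {"offset":[-2.2,2.8,0],"turn":0}
    - {"offset":[-2.2,2.8,2],"turn":0}
    - {"offset":[-2.2,2.8,5],"turn":0}
    - {"offset":[-2.2,2.8,8],"turn":0}
    - {"offset":[-2.2,2.8,10.5],"turn":0}
    - {"offset":[-2.2,2.8,12.5],"turn":0}
    - {"offset":[-2.2,2.8,13.5],"turn":0}

```text
t: 17.55
eef_pos: [0.451, 0.2298, 0.2789]
ee_rot: [3.142, -0.003, -2.327]
force: [-0.9, 0.1, -2.6]
width: 0.0283
```

```bash
python3 - <<'E'
from h import *
plan([(.451,.232,.2656)])
E
```

```text
t 17.55 pos [0.451  0.2298 0.2789] rot [ 3.142e+00 -3.000e-03 -2.327e+00] q [ 0.86  0.21 -0.52 -0.   -0.84 -1.62] F [-0.9  0.1 -2.6] w 0.0283
  offset [-0.2, 0.2, 1.3] turn None
```

send_rows:
  motion:
    - {"offset":[-0.1,0.1,0.3],"turn":0}
    - {"offset":[-0.1,0.1,0.6],"turn":0}
    - {"offset":[-0.1,0.1,0.9],"turn":0}
    - {"offset":[-0.1,0.1,1.2],"turn":0}
    - {"offset":[-0.1,0.1,1.2],"turn":0}
    - {"offset":[-0.1,0.1,1.2],"turn":0}

```text
t: 18.15
eef_pos: [0.4513, 0.2314, 0.269]
ee_rot: [-3.142, 0.001, -2.327]
force: [0.3, 0.4, -2.0]
width: 0.0285
```

send_rows:
  motion:
    - {"offset":[0,0,0.1],"turn":0}
    - {"offset":[0,0,0.1],"turn":0}
    - {"offset":[0,0,0.1],"turn":0}

```text
t: 18.45
eef_pos: [0.4512, 0.2314, 0.2677]
ee_rot: [-3.142, 0.0, -2.326]
force: [-0.0, -0.3, -2.5]
width: 0.0291
```

send_rows:
  motion:
    - {"offset":[0,0,0.1],"turn":0}
    - {"offset":[0,0,0.1],"turn":0}
    - {"offset":[0,0,0.1],"turn":0}

```text
t: 18.75
eef_pos: [0.4512, 0.2314, 0.2666]
ee_rot: [-3.142, -0.0, -2.327]
force: [0.1, -0.1, -2.3]
width: 0.0285
```

send_rows:
  motion:
    - {"offset":[0,0,0.1],"turn":0}
    - {"offset":[0,0,0.1],"turn":0}
    - {"offset":[0,0,0.1],"turn":0}

```text
t: 19.05
eef_pos: [0.4512, 0.2314, 0.2656]
ee_rot: [3.142, -0.0, -2.327]
force: [0.5, 0.8, -2.6]
width: 0.0288
```

send_rows:
  motion:
    - {"offset":[0,0,0.1],"turn":0}
    - {"offset":[0,0,0.1],"turn":0}
    - {"offset":[0,0,0.1],"turn":0}

```text
t: 19.35
eef_pos: [0.4514, 0.2315, 0.2655]
ee_rot: [-3.141, 0.001, -2.326]
force: [-1.7, -2.1, 5.8]
width: 0.0289
```

The force changed sign, so the reader is seated. I'll release it, opening wide, and rise.

send_rows:
  motion:
    - {"offset":[0,0,-0.1],"turn":0}
    - {"offset":[0,0,-0.1],"turn":0}
    - {"offset":[0,0,-0.1],"turn":0}
    - {"offset":[0,0,-0.1],"turn":0}
    - {"offset":[0,0,-0.1],"turn":0}
    - {"offset":[0,0,-0.1],"turn":0}
    - {"offset":[0,0,-0.1],"turn":0}
    - {"offset":[0,0,-0.1],"turn":0}
  hand: 1

```text
t: 20.15
eef_pos: [0.4512, 0.2314, 0.2657]
ee_rot: [-3.142, -0.0, -2.327]
force: [0.2, 0.1, -0.2]
width: 0.0851
```

send_rows:
  motion:
    - {"offset":[0,0,-1],"turn":0}
    - {"offset":[0,0,-3],"turn":0}
    - {"offset":[0,0,-6],"turn":0}
    - {"offset":[0,0,-10],"turn":0}
    - {"offset":[0,0,-14],"turn":0}
    - {"offset":[0,0,-17],"turn":0}
    - {"offset":[0,0,-18],"turn":0}
    - {"offset":[0,0,-18],"turn":0}

```text
t: 20.95
eef_pos: [0.4513, 0.2314, 0.4478]
ee_rot: [-3.142, 0.004, -2.326]
force: [0.2, 0.5, -0.3]
width: 0.0876
```

```bash
python3 - <<'E'
from h import *
plan([])
w=grab('wrist','w5'); f=grab('scene','s5')
v,u=np.nonzero(w['range_z']>0); P=depth(w,u,v)
for lo,hi in((.13,.15),(.03,.055)):
    q=P[(np.hypot(P[:,0]-.451,P[:,1]-.232)<.035)&(P[:,2]>lo)&(P[:,2]<hi)]
    c,r=cv2.minEnclosingCircle((q[:,:2]*1000).astype(np.float32)); print(lo,len(q),np.round(c,1),round(r,1),q[:,2].max())
v,u=np.nonzero(f['range_z']>0); P=depth(f,u,v); L=np.c_[P[:,:2]@EX-.6255,P[:,:2]@EY+.1395]
m=(abs(L[:,1])<.068)&(L[:,0]>-.14)&(L[:,0]<-.01)&(P[:,2]>.04)&(P[:,2]<.12)
c,*_=np.linalg.lstsq(np.c_[L[m],np.ones(m.sum())],P[m,2],rcond=None); print('lid',c,m.sum())
cv2.imwrite('pics/v5.png',np.hstack([cv2.resize(w['frame'],(400,300)),cv2.resize(f['frame'],(400,300))]))
E
```

```text
t 20.95 pos [0.4513 0.2314 0.4478] rot [-3.142  0.004 -2.326] q [ 0.86  0.05 -0.28  0.   -1.23 -1.62] F [ 0.2  0.5 -0.3] w 0.0876
0.13 622 [451.7 231.9] 14.4 0.14017415233184383
0.03 552 [451.6 232. ] 26.4 0.054896154548890685
lid [-0.00332988  0.00266219  0.06808697] 1520
```

View pics/v5.png

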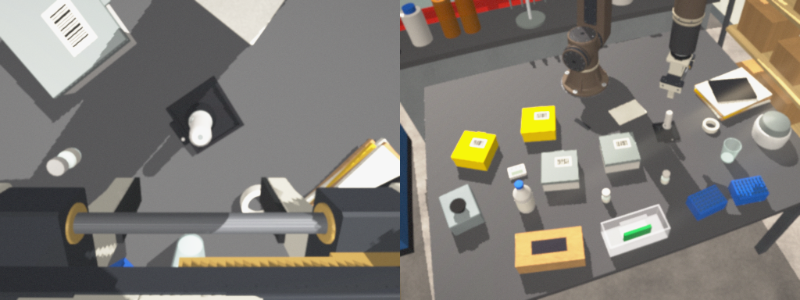

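The pictures show the reader upright in its tray at (200,125) in the wrist half, the lid shut at (560,170) in the scene half, and the bystanders in place. I'm handing in.

```bash
python3 -c "
from station import *
print(job_done())"
```

```text
the job is handed in; nothing more can be done
None
```

The job is done and handed in at about 21 s of robot time; no verdict was reported.

- **Lid:** I pushed it over with the closed fingers along its arc and pressed it down to its stop. The highest reading was about 15 N. The last depth check showed it flat to about 0.003 rad.
- **Reading:** I held the reader upright about 5 cm above the label's middle for over 2 s. Arm pose and label position agreed to about 1 mm. A rougher side-view estimate of the label, taken with the reader partly in the way, differed by about 6 mm, still inside the 15 mm limit.
- **Return:** I lowered the reader until the force showed it was on the tray floor, then released it. It stands upright at about (0.452, 0.232), roughly 6 mm from my estimate of the tray's centre. The gripper is open and clear above it.
- **Bystanders:** They looked undisturbed in the last picture; I did not measure their positions again.

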